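# Dock a finned tube block in a bench chiller

## Task

Get the aluminium tube block coupled to the bench chiller: stand the brown glass vial that is in the way somewhere else on the bench, upright, and swing the chiller's clip well up. Then push the block along the bench until its fins have slid fully home between the chiller's fins, and swing the clip all the way down so that its tongues drop into the block's groove. Do not tip the block, knock the vial over or disturb the amber jar, the blue-capped bottle, the tip carton or the petri dish.

Things in the scene. Friction and masses are not known exactly. Their poses are not given: they have to be found in the camera images.
- chiller: Fixed white box, 132 wide (its y) x 126 deep x 72 high (mm). Origin on the bench under the centre of its cold front face; +x points back into the box, -x out of the front, z up. Seven aluminium fins stand out of the front: x -42 to 0, 6 thick, z 4 to 36, at y = 0, +-14, +-28, +-42, half-round vertical front edges. No floor or side guides there: the block slides on the bench.
- dock_home (a point): Fixed point at (-2, 0, 18) in the chiller's frame: where fin_tips of the tube block comes when the block is fully home (the chiller's fin tips then touch the block's body).
- clip (a joint): Clip on the chiller, rad: 0 = down over the fins, grows as it swings up, 1.5 = stop, arms upright. Stiff hinge (about 2 N at the bar): stays where left. Two tongues (6 thick, 14 wide, at y = +-40) hang from its bar and end 32 above the bench when down, so they bar the 36 high block's way; with the block home they drop into its groove, else (over about 3 short) they land on its top.
- clip_hinge (a point): Point on the clip's hinge axis, at (16, 0, 81) in the chiller's frame; the axis runs along the chiller's y.
- clip_bar (a point): Centre of the clip's red grip sleeve, 12 diameter, 52 long along the chiller's y; 33 free either side of the centre before the tongues, arms at +-53. 102 from the hinge axis: at (-85, 0, 70) in the chiller's frame when down, (-2, 0, 181) when fully up. Pinch it from above, fingers closing along the chiller's x, and carry it round the arc; it turns between the fingers.
- tube_block: Loose aluminium block with wells and black band, about 0.55 kg. Body 80 (x) x 96 (y) x 36 high, too wide to grasp, flat sides to push; origin under the body's centre, on the bench. Six fins on its front: x 40 to 80, 5 thick, z 4 to 33, at y = +-7, +-21, +-35, rounded edges, 1.5 play per side when meshed. Groove across the top, x -9 to 3, 10 deep. Docked, its axes match the chiller's, +x to +x.
- fin_tips (a point): Point on the tube block at (80, 0, 18) in its frame: middle of the row of fin tips.
- vial: Loose brown glass vial with black cap, 27 diameter x 66 high, standing between the block and the chiller. Origin at the centre of its underside, z up. The bench beside the chiller on its -y side (the side nearer the robot) is free of other things; more clutter stands along the back and sides of the bench.
- amber_jar: Dark amber jar with black lid, 64 diameter x 115 high, loose, beside the lane. Leave standing. Origin at centre of underside.
- blue_cap_bottle: Small white bottle with blue cap, 52 diameter x 115 high, loose, beside the lane. Leave standing. Origin at centre of underside.
- tip_carton: White carton, 60 (x) x 100 (y) x 30 high, loose, at the left. Leave it. Origin at centre of underside.
- petri_dish: Clear lidded petri dish lying flat, 60 diameter x 14 high, loose, near the robot's edge of the bench. Leave it. Origin at centre of underside.

How it is judged:
By the outcome, as a careful person would: the job done as asked, in the order asked, and still so for the second after the job is handed in, with the robot touching nothing.
It also fails if it takes over 72 s, if anything falls off the work surface, if the arm or the gripper's body presses on something with over 40 N, if the wrist force passes 120 N, or if a joint passes its speed limit or range.

## Robot

A 6-joint arm with a two-finger parallel gripper is mounted at the origin on a cart in front of the work surface, level with it; the furniture and walls round the work are solid. World frame = base frame: x ahead of the robot, y to its left, z up, the work surface at z = 0. Lengths are in m, angles in degrees, forces in N, time in s.
With the tool pointing down it reaches from about 0.15 to 0.775 m from the base axis. Payload 6.1 kg.
Tool frame: the origin (TCP) lies at the very end of the fingers, on their centre line; the grasp point (between the pads) lies 19 mm behind it; z points along the fingers, y is the direction in which the jaws open and shut (so a half turn about z gives the same grasp; the last joint's range is limited). The gripper opens to 85 mm and grips with 20 to 120 N. Pads are 22 mm wide; open, the fingers measure 114 mm over their backs; the gripper's body (76 mm by 85 mm) begins 54 mm behind the grasp point. The pads swing forward as they close: fully open they stand 13 mm farther back than shut.
Start: joints at [73.682, 7.208, -2.269, 80.523, 0, 90], TCP at [0.148, 0.504, 0.231] pointing down, gripper open.
Joint ranges: [-155.77, 155.77], [-54.66, 111.73], [-72.52, 77.12], [-102.08, 115.82], [-83.92, 84.16], [-180, 180]. Speed limits (degrees/s): [136.94, 136.94, 172.46, 180, 180, 180].

## Interface

Orientations are given as a 3x3 rotation matrix whose columns are the frame's x, y, z axes.
In Python, from station import ctrl gives the robot as it stands.
- The arm moves only by the shell command python3 -m pendant 'ROWS' [FORCE]. ROWS is JSON, a list of rows, each a list of 7 numbers: the turn, a rotation vector about the tool's x, y, z in rad, then the shift along the tool's x, y, z in mm, then the opening, from 0 (shut) to 1 (fully open). A call has 1 to 12 rows; each row shifts and turns the commanded pose from where the row before left it, along the tool's axes as they then stand; what a row does not reach is not made up. A row lasts 1/12 s, in which the tool goes at most 41.7 mm and 7.16 degrees, less where a joint would pass 70% of its speed; a pose out of reach is approached as far as the arm can. A call is refused whole if a number of a shift passes 41.7 or a number of a turn 0.125, either way. A call with a gripper value outside its range is refused whole. The fingers move at their own pace and stop on an object; FORCE is the grip in N (left out, the last holds). Time passes only in rows, so rows that do not move let the fingers close. It gives the time, the measured TCP pose, the force and the opening at its end, in the units of the state.
- ctrl.state(): the state, without advancing time (a new reading comes with each control period).
- ctrl.read_camera(name): name is "scene" or "top" or "wrist"; returns the picture (400x640x3 uint8, red, green, blue); there is no depth.
- ctrl.camera_model(name): a dict with "intrinsics" (3x3 intrinsics, pixels), "origin" and "orientation" of the camera in the world. Camera axes: x right, y up, looking along -z (the intrinsics and any distortion apply to the point x, -y, -z); pixel columns grow to the right and rows downward; lengths in m; the calibration is good to about 2 mm. A picture is of the moment at which its call begins: read the wrist's pose just before it. camera_model takes no time and is no camera call; for the wrist camera it gives the pose at the moment of the call.
- ctrl.finish_job(): hands the job in, once; it reports no verdict.
The state is a dict: "t": time; "joint_pos": joint angles; "joint_vel": joint speeds; "effort": joint torques, N m; "tool_pos": TCP position; "eef_rot": TCP orientation; "ft_force": force on the tool from outside, world axes, zero at the start; "ft_torque": the same for the moment, N m; "width": opening from 0.0 (shut) to 1.0 (fully open).
Only numpy, scipy, OpenCV 4.12 (cv2) and the standard library are available. Lean on these libraries where they do the work, as an engineer would, in place of code of your own. Each camera call takes 0.05 s, during which the arm holds its last target. There are 200 camera calls.

## Working session

There is one attempt and no reset: what is moved stays moved. The work goes in short steps, Python scripts to look and compute and a shell command to move; the robot and the scene stay as the last step left them, time stands still between calls to the robot, and variables do not carry over. Pictures are saved under pics/ and viewed, about 8 in all and at most 12, crops included, and the job is handed in when it is done.

```bash
ls; mkdir -p pics
python3 - <<'E'
from station import ctrl
import cv2,numpy as np
for n in("scene","top"):
    cv2.imwrite(f"pics/{n}0.png",ctrl.read_camera(n)[:,:,::-1])
    m=ctrl.camera_model(n);print(n,m)
s=ctrl.state();print(s['t'],s['tool_pos'],s['eef_rot'],s['ft_force'])
E
```

```text
pics
scene {'intrinsics': array([[482.52706325,   0.        , 333.28461816],
       [  0.        , 482.52706325, 202.52845833],
       [  0.        ,   0.        ,   1.        ]]), 'origin': array([ 0.00894045, -0.3761027 ,  0.94976199]), 'orientation': array([[ 6.13871935e-01,  6.25491094e-01, -4.81582951e-01],
       [-7.89405378e-01,  4.85919427e-01, -3.75128590e-01],
       [-6.29079962e-04,  6.10445085e-01,  7.92058332e-01]])}
top {'intrinsics': array([[488.35459547,   0.        , 315.73923696],
       [  0.        , 488.35459547, 200.5274953 ],
       [  0.        ,   0.        ,   1.        ]]), 'origin': array([0.30452964, 0.03222793, 1.31603044]), 'orientation': array([[ 0.02746541,  0.98083089, -0.19291557],
       [-0.9995103 ,  0.02405135, -0.0200173 ],
       [-0.01499371,  0.19337088,  0.98101116]])}
0.1 [0.14739902 0.5034987  0.23061385] [[-9.59723305e-01  2.80946647e-01 -3.98480816e-04]
 [ 2.80946929e-01  9.59722318e-01 -1.37666173e-03]
 [-4.33756564e-06 -1.43316631e-03 -9.99998973e-01]] [ 0.00153103  0.61164924 -0.42225721]
```

View pics/top0.png

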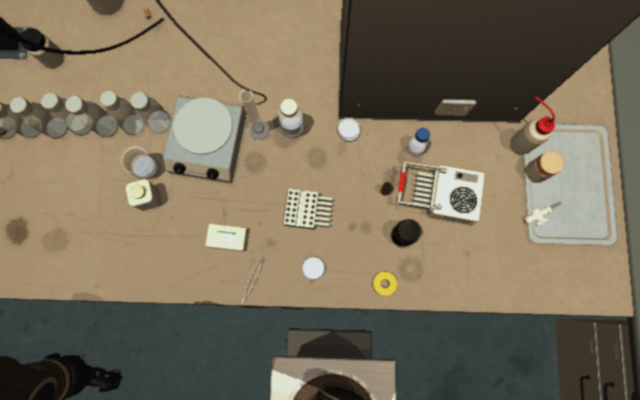

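View pics/scene0.png

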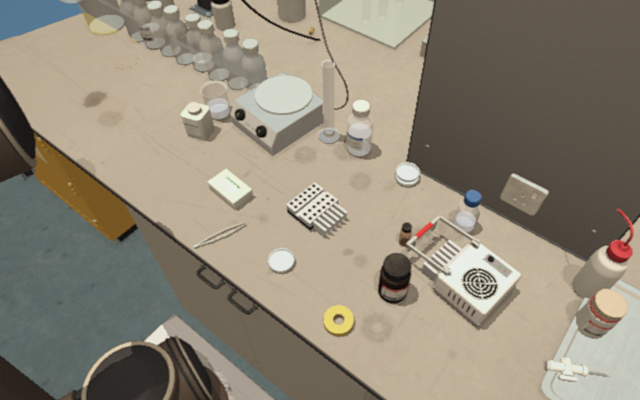

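The top view shows the block at (310,208), the vial at (387,188), the red bar at (402,182), the chiller at (440,192), the jar at (406,233) and the bottle at (420,140). The scene view agrees. I'll zoom in on both to measure.

```bash
cat > h.py <<'E'
import numpy as np,cv2
from station import ctrl
def ray(m,u,v):
    d=np.linalg.inv(m['intrinsics'])@[u,v,1]
    return m['origin'],m['orientation']@(d*[1,-1,-1])
def plane(m,u,v,z):
    o,d=ray(m,u,v);return o+d*(z-o[2])/d[2]
def proj(m,p):
    q=m['orientation'].T@(np.array(p)-m['origin']);q=m['intrinsics']@(q*[1,-1,-1]);return q[:2]/q[2]
def tri(a,b):
    (o1,d1),(o2,d2)=ray(*a),ray(*b)
    t=np.linalg.lstsq(np.c_[d1,-d2],o2-o1,rcond=None)[0]
    p,q=o1+t[0]*d1,o2+t[1]*d2;return (p+q)/2,np.linalg.norm(p-q)
E
python3 - <<'E'
import cv2,numpy as np
t=cv2.imread('pics/top0.png');s=cv2.imread('pics/scene0.png')
a=cv2.resize(t[125:255,275:495],None,fx=3.6,fy=3.6,interpolation=2)[:300*2]
cv2.imwrite('pics/c1.png',a)
a=cv2.resize(s[170:330,280:520],None,fx=3.3,fy=3.3,interpolation=2);cv2.imwrite('pics/c2.png',a)
from h import *
def red(im,sx):
    h=cv2.cvtColor(im,cv2.COLOR_BGR2HSV);m=((h[...,0]<8)|(h[...,0]>172))&(h[...,1]>150)&(h[...,2]>110)
    m[:,:sx[0]]=0;m[:,sx[1]:]=0;y,x=np.nonzero(m);return cv2.minAreaRect(np.c_[x,y].astype(np.float32)),len(x)
r=red(t,(380,430));q=red(s,(400,450));print(r,q)
T,S=ctrl.camera_model('top'),ctrl.camera_model('scene')
print(tri((T,*r[0][0]),(S,*q[0][0])))
E
```

```text
(((401.63995361328125, 181.51998901367188), (5.374011516571045, 18.950462341308594), 8.130102157592773), 103) (((424.0707702636719, 229.43804931640625), (4.515460014343262, 19.096633911132812), 48.8140754699707), 86)
(array([ 0.60461319, -0.16473975,  0.07437547]), np.float64(4.488640288136008e-05))
```

View pics/c1.png

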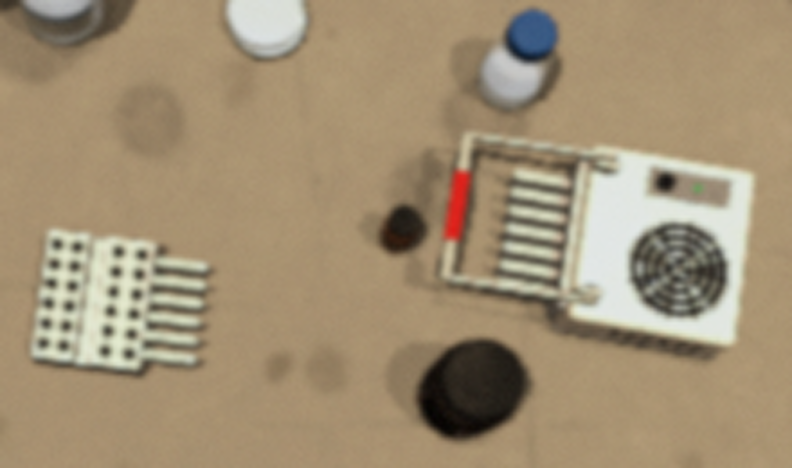

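View pics/c2.png

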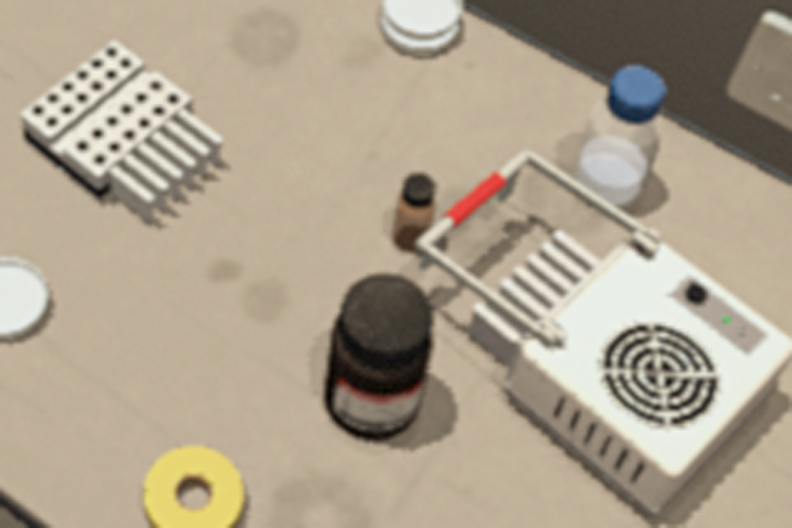

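The crops show the chiller lid corners at c1 (597,148), (753,175), (735,345) and (568,318), the block's top corners at (47,229), (158,242), (143,370) and (33,360), and the vial cap at (407,216).

Run:
```python
from h import *
T,S=ctrl.camera_model('top'),ctrl.camera_model('scene')
c=lambda u,v:((u+.5)/3.6+275-.5,(v+.5)/3.6+125-.5)
d=lambda u,v:((u+.5)/3.3+280-.5,(v+.5)/3.3+170-.5)
P=lambda u,v,z:plane(T,*c(u,v),z)
Q=lambda u,v,z:plane(S,*d(u,v),z)
np.set_printoptions(precision=4,suppress=True)
L=[P(*p,.072)[:2] for p in((597,148),(753,175),(735,345),(568,318))]
print('lid',*L, [np.linalg.norm(L[i]-L[i-1]) for i in range(4)])
ax=(L[1]-L[0]+L[2]-L[3]);print('ang',np.degrees(np.arctan2(ax[1],ax[0])))
bk=L[1]-L[2];print('ang back edge-90',np.degrees(np.arctan2(bk[1],bk[0]))-90)
# bar ends via white bar corners of clip
e1,e2=P(466,135,.07),P(446,280,.07);print('clip bar ends',e1,e2,np.linalg.norm(e1-e2)); b=e1-e2;print(np.degrees(np.arctan2(b[1],b[0]))-90)
print('bar',plane(T,401.64,181.52,.073), plane(S,424.07,229.44,.073))
B=[P(*p,.036)[:2] for p in((47,229),(158,242),(143,370),(33,360))]
print('blk',*B,[np.linalg.norm(B[i]-B[i-1]) for i in range(4)],np.mean(B,0))
ax=(B[1]-B[0]+B[2]-B[3]);print(np.degrees(np.arctan2(ax[1],ax[0]))); ax=B[0]-B[3]+B[1]-B[2];print(np.degrees(np.arctan2(ax[1],ax[0]))-90)
B=[Q(*p,.036)[:2] for p in((113,42),(193,98),(100,168),(24,112))]
print('blkS',*B,[np.linalg.norm(B[i]-B[i-1]) for i in range(4)],np.mean(B,0))
ax=(B[1]-B[0]+B[2]-B[3]);print(np.degrees(np.arctan2(ax[1],ax[0]))); ax=B[0]-B[3]+B[1]-B[2];print(np.degrees(np.arctan2(ax[1],ax[0]))-90)
t=[P(*p,.033)[:2] for p in((211,267),(197,361))];print('tips',*t,np.mean(t,0))
print('vial',P(407,217,.066),Q(419,184,.066),tri((T,*c(407,217)),(S,*d(419,184))))
print('jar',P(483,382,.115),Q(387,307,.115)); print('bot',P(533,33,.115),Q(638,84,.115))
```

```text
lid [ 0.6501 -0.267 ] [ 0.6325 -0.3793] [ 0.5073 -0.3617] [ 0.5239 -0.2436] [np.float64(0.12839819299852145), np.float64(0.11364641320160908), np.float64(0.12640927207429453), np.float64(0.11923415602737178)]
ang -98.44158748441707
ang back edge-90 -97.99200335216666
clip bar ends [ 0.6583 -0.1722  0.07  ] [ 0.5498 -0.157   0.07  ] 0.10952657921521648
-97.95599406130036
bar [ 0.605 -0.165  0.073] [ 0.6055 -0.1644  0.073 ]
blk [0.588  0.1346] [0.5801 0.0515] [0.4837 0.06  ] [0.4891 0.1411] [np.float64(0.0991258285020044), np.float64(0.08348109498827336), np.float64(0.09673291849237187), np.float64(0.08130448814721619)] [0.5352 0.0968]
-94.62196682572618
-94.38530347442487
blkS [0.5847 0.1331] [0.5793 0.0534] [0.4895 0.067 ] [0.4941 0.1421] [np.float64(0.09108819818742002), np.float64(0.07988092938308967), np.float64(0.09082575008945387), np.float64(0.07522807046795271)] [0.5369 0.0989]
-93.72133534542608
-97.15073959428372
tips [0.5627 0.0116] [0.4919 0.0205] [0.5273 0.0161]
vial [ 0.5966 -0.1296  0.066 ] [ 0.5958 -0.1263  0.066 ] (array([ 0.5948, -0.1281,  0.0693]), np.float64(0.0029024636486457947))
jar [ 0.4703 -0.1752  0.115 ] [ 0.4748 -0.1738  0.115 ]
bot [ 0.722 -0.213  0.115] [ 0.7222 -0.2118  0.115 ]
```

```bash
cat >> h.py <<'E'
O=np.array([.5933,-.2489]);A=np.radians(-98.1)
CX=np.array([np.cos(A),np.sin(A)]);CY=np.array([-CX[1],CX[0]])
def toC(p):
    v=np.array(p)[:2]-O;return np.round(np.array([v@CX,v@CY])*1000,1)
def rep(tx=None,ty=None,tz=None,yaw=-90-0):
    """remaining move in tool axes (mm) to chiller-frame target; yaw = wanted angle of tool y in chiller frame"""
    s=ctrl.state();R=s['eef_rot'];p=s['tool_pos'];c=toC(p)
    a=np.degrees(np.arctan2(R[1,1],R[0,1])-A);a=(a+180)%360-180
    print('t',round(s['t'],2),'C',c,'z',round(p[2]*1000,1),'tool-y ang in C',round(a,2),'tilt',np.round(R[:2,2],3),'F',np.round(s['ft_force'],1),'w',round(s['width'],3),'j',np.round(s['joint_pos'],0))
    if tx is not None:
        d=np.r_[(tx-c[0])/1e3*CX+(ty-c[1])/1e3*CY,tz/1e3-p[2]];print('to go',np.round(R.T@d*1e3,1))
def w(name,fn,crop=None,f=1):
    im=ctrl.read_camera(name)[:,:,::-1].copy();m=ctrl.camera_model(name);cv2.imwrite('pics/'+fn+'_raw.png',im)
    return im,m
E
python3 -m pendant '[[0,0,0.1188,-30,0,0,1],[0,0,0.1188,-30,0,0,1],[0,0,0.1188,-30,0,0,1],[0,0,0.1188,-30,0,0,1],[0,0,0.1188,-30,0,0,1],[0,0,0.1188,-30,0,0,1],[0,0,0.1188,-30,0,0,1],[0,0,0.1188,-30,0,0,1],[0,0,0.1188,-30,0,0,1],[0,0,0.1188,-30,0,0,1],[0,0,0.1188,-30,0,0,1],[0,0,0.1188,-30,0,0,1]]' 
python3 -c "from h import *;rep(-120,-14,200)"
```

```text
t: 1.1
tool_pos: [0.3431, 0.2358, 0.2308]
eef_rot: [[0.145, 0.989, -0.001], [0.989, -0.145, -0.001], [-0.001, -0.0, -1.0]]
ft_force: [0.6, 0.0, 1.0]
width: 1.003
t 1.1 C [-444.7 -316. ] z 230.8 tool-y ang in C 89.75 tilt [-0.001 -0.001] F [0.6 0.  1. ] w 1.003 j [ 35.  -5. -14.  80.  -0. 133.]
to go [-323.3  303.4   30.8]
```

```bash
python3 -m pendant '[[0,0,0,-27,25,0,1],[0,0,0,-27,25,0,1],[0,0,0,-27,25,0,1],[0,0,0,-27,25,0,1],[0,0,0,-27,25,0,1],[0,0,0,-27,25,0,1],[0,0,0,-27,25,0,1],[0,0,0,-27,25,0,1],[0,0,0,-27,26,0,1],[0,0,0,-27,26,0,1],[0,0,0,-27,26,0,1],[0,0,0,-26,25,0,1]]' >/dev/null
python3 - <<'E'
from h import *
rep(-120,-14,25)
im,m=w('wrist','w1');rep()
print(m)
print('expected vial top px',proj(m,[.596,-.128,.066]),'bar',proj(m,[.605,-.165,.073]))
cv2.imwrite('pics/w1.png',im)
E
```

```text
t 2.1 C [-121.8  -11.9] z 230.7 tool-y ang in C 90.07 tilt [-0.001  0.   ] F [0.4 0.3 0.3] w 0.999 j [-12.  17.  10.  83.  -0.  86.]
to go [ -1.8  -2.  205.7]
t 2.15 C [-117.7   -8.4] z 228.8 tool-y ang in C 89.88 tilt [-0.001 -0.003] F [ 0.7 -1.8 -0.5] w 0.998 j [-12.  17.  10.  83.  -0.  86.]
{'intrinsics': array([[287.71452074,   0.        , 324.12330103],
       [  0.        , 287.71452074, 198.76167018],
       [  0.        ,   0.        ,   1.        ]]), 'origin': array([ 0.61540507, -0.05227206,  0.37158328]), 'orientation': array([[ 9.89782275e-01,  1.35397940e-01,  4.47039828e-02],
       [-1.42586485e-01,  9.40705816e-01,  3.07801335e-01],
       [-3.77629842e-04, -3.11030490e-01,  9.50399859e-01]])}
expected vial top px [316.53851905 179.3913337 ] bar [329.4344301  211.91812146]
```

View pics/w1.png

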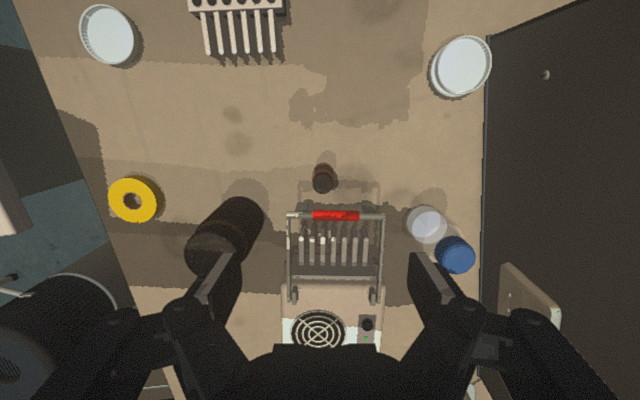

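The wrist view shows the vial at (323,178), the red bar at (336,215), and the lane clear. The arm was still settling when the picture was taken, so I'll measure again now that it's still.

```bash
cat >> h.py <<'E'
def redbar(im,z=.073,m=None):
    h=cv2.cvtColor(im,cv2.COLOR_BGR2HSV);k=((h[...,0]<8)|(h[...,0]>172))&(h[...,1]>150)&(h[...,2]>90)
    n,l,st,ce=cv2.connectedComponentsWithStats(k.astype(np.uint8));i=1+np.argmax(st[1:,4])
    y,x=np.nonzero(l==i);r=cv2.minAreaRect(np.c_[x,y].astype(np.float32));return r
E
python3 - <<'E'
from h import *
rep(-120,-14,25)
im,m=w('wrist','w2');rep()
r=redbar(im);print(r,plane(m,*r[0],.073),toC(plane(m,*r[0],.073)))
b=cv2.boxPoints(r);mid=sorted([((b[i]+b[i-1])/2) for i in range(4)],key=lambda q:q[0]);e=[plane(m,*q,.073) for q in (mid[0],mid[-1])]
d=e[1]-e[0];print('bar len',np.linalg.norm(d),'yaw-90',np.degrees(np.arctan2(d[1],d[0]))-90)
g=im.max(2);k=(g<70).astype(np.uint8);k[:150]=0;k[210:]=0;k[:,:295]=0;k[:,350:]=0
n,l,st,ce=cv2.connectedComponentsWithStats(k);print(st,ce)
cv2.imwrite('pics/c3.png',cv2.resize(im[140:330,230:460],None,fx=3.4,fy=3.1,interpolation=2))
cv2.imwrite('pics/c3.png',cv2.resize(im[140:310,230:460],None,fx=3.4,fy=3.4,interpolation=2))
print('exp vial top',proj(m,[.596,-.128,.066]),'base',proj(m,[.596,-.128,0]))
E
```

```text
t 2.15 C [-117.7   -8.4] z 228.8 tool-y ang in C 89.88 tilt [-0.001 -0.003] F [ 0.7 -1.8 -0.5] w 0.998 j [-12.  17.  10.  83.  -0.  86.]
to go [  2.8  -5.5 203.8]
t 2.2 C [-120.   -10.4] z 228.8 tool-y ang in C 89.85 tilt [-0.002 -0.001] F [ 1.  -0.4 -0.4] w 1.001 j [-12.  17.  10.  83.  -0.  86.]
((332.0, 212.0), (10.0, 46.0), 90.0) [ 0.60581765 -0.16253251  0.073     ] [-87.3   0.2]
bar len 0.050967946435999306 yaw-90 -98.17993942553444
[[     0      0    640    400 255702]
 [   316    163      1      1      1]
 [   322    162      1      1      1]
 [   313    165      1      1      1]
 [   325    164      5      4      6]
 [   310    169     25     21    289]] [[319.49937036 199.52525205]
 [316.         163.        ]
 [322.         162.        ]
 [313.         165.        ]
 [327.         165.5       ]
 [319.92733564 178.23875433]]
exp vial top [318.72691374 181.72699088] base [319.73232742 169.02321965]
```

View pics/c3.png

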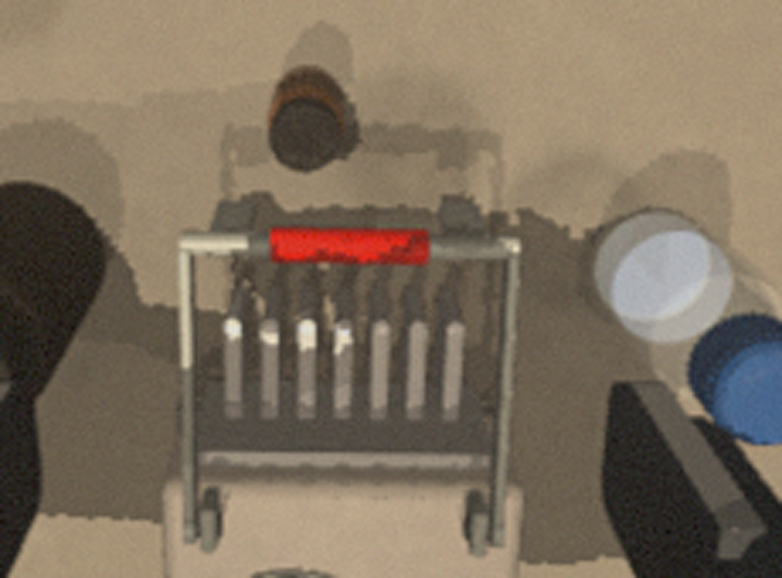

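The vial cap centre is at crop (305,134), which is wrist px (319.7,179.4). That puts the vial at about C (-120.5,-13.5), and the bar yaw of -98.2° confirms the chiller frame. Descending.

```bash
python3 -m pendant '[[0,0,0,0,-2,30,1],[0,0,0,0,-2,30,1],[0,0,0,0,0,30,1],[0,0,0,0,0,30,1],[0,0,0,0,0,25,1],[0,0,0,0,0,15,1],[0,0,0,0,0,0,1]]' 30 >/dev/null
python3 -c "from h import *;rep(-120.5,-13.5,25)"
```

```text
t 2.78 C [-124.4  -20.1] z 67.0 tool-y ang in C 90.13 tilt [-0.007  0.002] F [-0.7  0.7  0.4] w 0.994 j [-12.  19.  -9.  63.   0.  86.]
to go [-3.9  6.9 41.9]
```

```bash
python3 -m pendant '[[0,0,0,0,0,0,1],[0,0,0,0,0,0,1]]' >/dev/null
python3 -c "from h import *;rep(-120.5,-13.5,25)"
```

```text
t 2.95 C [-123.9  -16.4] z 72.6 tool-y ang in C 90.12 tilt [ 0.001 -0.   ] F [ 0.6 -0.2  0. ] w 1.008 j [-12.  18.  -8.  63.   0.  86.]
to go [-3.4  2.8 47.6]
```

```bash
python3 -m pendant '[[0,0,0,-2,1.5,10,1],[0,0,0,-1,1,14,1],[0,0,0,0,0,14,1],[0,0,0,0,0,9,1],[0,0,0,0,0,0,1],[0,0,0,0,0,0,1]]' >/dev/null
python3 -c "from h import *;rep(-120.5,-13.5,25)"
python3 -m pendant '[[0,0,0,0,0,0,0],[0,0,0,0,0,0,0],[0,0,0,0,0,0,0],[0,0,0,0,0,0,0],[0,0,0,0,0,0,0],[0,0,0,0,0,0,0]]' 30
python3 -c "from h import *;rep(-120.5,-13.5,25)"
```

```text
t 3.45 C [-120.6  -14.4] z 24.3 tool-y ang in C 90.1 tilt [-0.  0.] F [-0.2  0.5  0.6] w 0.996 j [-12.  20. -12.  58.   0.  86.]
to go [-0.1  0.9 -0.7]
t: 3.95
tool_pos: [0.5965, -0.1275, 0.0249]
eef_rot: [[0.139, 0.99, 0.001], [0.99, -0.139, -0.0], [-0.0, 0.001, -1.0]]
ft_force: [-1.3, -0.5, 3.2]
width: 0.302
t 3.95 C [-120.6  -14. ] z 24.9 tool-y ang in C 90.1 tilt [ 0.001 -0.   ] F [-1.3 -0.5  3.2] w 0.302 j [-12.  20. -12.  58.   0.  86.]
to go [-0.1  0.5 -0.1]
```

```bash
python3 -m pendant '[[0,0,0,0,0,-10,0],[0,0,0,0,0,-25,0],[0,0,0,0,0,-35,0],[0,0,0,0,0,-35,0],[0,0,0,0,0,-25,0],[0,0,0,0,0,-8,0],[0,0,0,-15,-12,0,0],[0,0,0,-25,-20,0,0],[0,0,0,-25,-20,0,0],[0,0,0,-25,-20,0,0],[0,0,0,-25,-20,0,0],[0,0,0,-25,-20,0,0]]' >/dev/null
python3 -m pendant '[[0,0,0,-20,-20,0,0],[0,0,0,-15,-10,0,0],[0,0,0,-5,-4,0,0],[0,0,0,0,0,0,0],[0,0,0,0,0,0,0]]' >/dev/null
python3 -c "from h import *;rep(60,-160,25)"
```

```text
t 5.37 C [  59.5 -159.9] z 162.2 tool-y ang in C 90.07 tilt [0. 0.] F [ 0.5  0.8 -0.3] w 0.298 j [-34.   6. -12.  72.   0.  64.]
to go [-6.000e-01 -1.000e-01  1.372e+02]
```

```bash
python3 -m pendant '[[0,0,0,0,0,20,0],[0,0,0,0,0,35,0],[0,0,0,0,0,35,0],[0,0,0,0,0,22,0],[0,0,0,0,0,10,0],[0,0,0,0,0,4,0],[0,0,0,0,0,4,0],[0,0,0,0,0,3,0],[0,0,0,0,0,2,0],[0,0,0,0,0,1,0],[0,0,0,0,0,0,0],[0,0,0,0,0,0,0]]' 
python3 -c "from h import *;rep(60,-160,25)"
```

```text
t: 6.37
tool_pos: [0.4268, -0.2857, 0.0269]
eef_rot: [[0.139, 0.99, 0.001], [0.99, -0.139, -0.001], [-0.0, 0.001, -1.0]]
ft_force: [0.1, 0.1, 0.5]
width: 0.303
t 6.37 C [  59.9 -159.7] z 26.9 tool-y ang in C 90.09 tilt [ 0.001 -0.001] F [0.1 0.1 0.5] w 0.303 j [-34.  11. -25.  55.  -0.  64.]
to go [-0.1 -0.3  1.9]
```

```bash
python3 -m pendant '[[0,0,0,0,0,1,0],[0,0,0,0,0,1,0],[0,0,0,0,0,0,0],[0,0,0,0,0,0,0.35],[0,0,0,0,0,0,0.5],[0,0,0,0,0,0,1],[0,0,0,0,0,0,1],[0,0,0,0,0,0,1]]' 
python3 -m pendant '[[0,0,0,0,0,-10,1],[0,0,0,0,0,-25,1],[0,0,0,0,0,-35,1],[0,0,0,0,0,-40,1],[0,0,0,0,0,-35,1],[0,0,0,0,0,-10,1],[0,0,0,0,0,0,1]]' >/dev/null
python3 - <<'E'
from h import *
rep(-85,0,51)
im,m=w('wrist','w4');print(proj(m,[.4268,-.2857,.066]))
E
```

```text
t: 7.03
tool_pos: [0.4264, -0.2853, 0.0242]
eef_rot: [[0.139, 0.99, -0.0], [0.99, -0.139, 0.0], [0.0, -0.0, -1.0]]
ft_force: [-0.0, -0.4, -0.1]
width: 0.896
t 7.62 C [  60.5 -158.3] z 183.6 tool-y ang in C 90.1 tilt [ 0.006 -0.004] F [ 0.7 -0.1 -0.4] w 1.004 j [-34.   6. -10.  74.   0.  64.]
to go [145.6 157.7 133.2]
[320.73978032 194.42290484]
```

```bash
python3 -m pendant '[[0,0,-0.12,0,18,0,0.9],[0,0,-0.12,0,18,0,0.7],[0,0,-0.12,0,18,0,0.6],[0,0,-0.12,0,18,0,0.6],[0,0,-0.12,0,18,0,0.6],[0,0,-0.12,0,18,0,0.6],[0,0,-0.12,0,18,0,0.6],[0,0,-0.12,0,18,0,0.6],[0,0,-0.12,0,18,0,0.6],[0,0,-0.12,0,18,0,0.6],[0,0,-0.12,0,18,0,0.6],[0,0,-0.12,0,18,0,0.6]]'  >/dev/null
python3 -m pendant '[[0,0,-0.066,0,18,0,0.6],[0,0,-0.066,0,0,0,0.6],[0,0,0,0,0,0,0.6],[0,0,0,0,0,0,0.6]]'  >/dev/null
python3 - <<'E'
from h import *
rep(-85,0,51)
im,m=w('wrist','w5');r=redbar(im);q=plane(m,*r[0],.073);print(r,q,toC(q))
cv2.imwrite('pics/w5.png',im)
E
```

```text
t 9.0 C [-80.1  -2.4] z 177.4 tool-y ang in C -179.91 tilt [-0.003  0.001] F [-0.6 -0.6 -0. ] w 0.602 j [-16.  19.   5.  77.  -0.  -8.]
to go [ -2.8   4.9 126.4]
((327.9314270019531, 200.62681579589844), (12.541862487792969, 54.971405029296875), 1.847610354423523) [ 0.60793463 -0.16631443  0.073     ] [-83.8   2.9]
```

View pics/w5.png

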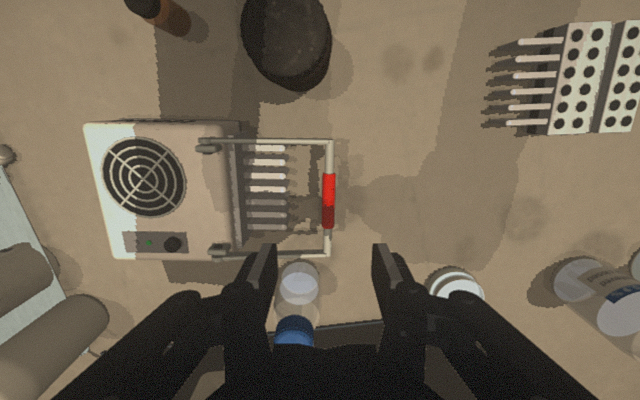

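The view shows the vial upright at top left (160,15), the bar at (328,200) between the fingers, and the block at the upper right. Descending to pinch the bar.

```bash
python3 -m pendant '[[0,0,0,-1,2,15,0.6],[0,0,0,-1,2,30,0.6],[0,0,0,-1,1,30,0.6],[0,0,0,0,0,25,0.6],[0,0,0,0,0,18,0.6],[0,0,0,0,0,8,0.6],[0,0,0,0,0,0,0.6],[0,0,0,0,0,0,0.6]]'  >/dev/null
python3 -c "from h import *;rep(-85,0,51)"
python3 -m pendant '[[0,0,0,0,0,0,0],[0,0,0,0,0,0,0],[0,0,0,0,0,0,0],[0,0,0,0,0,0,0],[0,0,0,0,0,0,0]]' 40
python3 -c "from h import *;rep(-85,0,51)"
```

```text
t 9.72 C [-84.4   1.3] z 53.5 tool-y ang in C -179.9 tilt [-0.  0.] F [ 0.1 -0.3  0.4] w 0.597 j [-15.  21.  -7.  62.  -0.  -7.]
to go [1.3 0.6 2.5]
t: 10.13
tool_pos: [0.6073, -0.1665, 0.0545]
eef_rot: [[-0.99, 0.139, 0.002], [0.139, 0.99, -0.003], [-0.002, -0.003, -1.0]]
ft_force: [0.1, -5.3, 1.6]
width: 0.123
t 10.13 C [-83.5   2.3] z 54.5 tool-y ang in C -179.9 tilt [ 0.002 -0.003] F [ 0.1 -5.3  1.6] w 0.123 j [-15.  21.  -7.  62.  -0.  -7.]
to go [2.3 1.5 3.5]
```

```bash
python3 -m pendant '[[0,0,0,0,0.5,-7.4,0],[0,0,0,0,-0.3,-12.5,0],[0,0,0,0,-2.2,-14,0],[0,0,0,0,-4.2,-13.7,0],[0,0,0,0,-6,-12.9,0],[0,0,0,0,-7.7,-11.9,0]]'
python3 -m pendant '[[0,0,0,0,-9.4,-10.7,0],[0,0,0,0,-10.7,-9.4,0],[0,0,0,0,-11.9,-7.7,0],[0,0,0,0,-11.3,-5.4,0],[0,0,0,0,-10.1,-3.4,0],[0,0,0,0,-6.9,-1.8,0],[0,0,0,0,0,0,0],[0,0,0,0,0,0,0]]'
python3 -c "from h import *;rep(-6,0,162)"
```

```text
t: 10.63
tool_pos: [0.6045, -0.1836, 0.1264]
eef_rot: [[-0.991, 0.137, 0.001], [0.137, 0.991, 0.003], [-0.001, 0.003, -1.0]]
ft_force: [2.0, 3.1, -2.5]
width: 0.116
t: 11.3
tool_pos: [0.5953, -0.2439, 0.1678]
eef_rot: [[-0.99, 0.139, 0.003], [0.139, 0.99, 0.001], [-0.003, 0.001, -1.0]]
ft_force: [-7.2, 5.8, 15.8]
width: 0.119
t 11.3 C [-5.2  1.3] z 167.8 tool-y ang in C -179.86 tilt [0.003 0.001] F [-7.2  5.8 15.8] w 0.119 j [-22.  20.   7.  76.   0. -14.]
to go [1.3 0.8 5.8]
```

```bash
python3 -m pendant '[[0,0,0,0,0,0,0.3],[0,0,0,0,0,0,0.5],[0,0,0,0,0,0,0.6],[0,0,0,0,0,-10,0.6],[0,0,0,0,0,-30,0.6],[0,0,0,0,0,-30,0.6],[0,0,0,0,0,-10,0.6],[0,0,0,10,20,0,0.6],[0,0,0,15,30,0,0.6],[0,0,0,15,30,0,0.6],[0,0,0,15,30,0,0.6],[0,0,0,15,30,0,0.6]]'
python3 -m pendant '[[0,0,0,15,30,0,0.6],[0,0,0,15,30,0,0.6],[0,0,0,15,30,0,0.6],[0,0,0,15,30,0,0.6],[0,0,0,15,30,0,0.6],[0,0,0,15,30,0,0.6],[0,0,0,10,15,0,0.6],[0,0,0,0,0,0,0.6],[0,0,0,0,0,0,0.6],[0,0,0,0,0,0,0.6]]'
python3 - <<'E'
from h import *
rep(-335,-190,230)
im,m=w('wrist','w6')
T,S=ctrl.camera_model('top'),ctrl.camera_model('scene')
pd=plane(T,313,267,.014);print('petri',pd,toC(pd),'car',toC(plane(T,226,236,.03)))
cv2.imwrite('pics/w6.png',im)
E
```

```text
t: 12.3
tool_pos: [0.5449, -0.0951, 0.2442]
eef_rot: [[-0.99, 0.139, -0.0], [0.139, 0.99, 0.0], [0.0, 0.0, -1.0]]
ft_force: [1.2, 0.4, -0.1]
width: 0.596
t: 13.13
tool_pos: [0.4737, 0.1104, 0.2442]
eef_rot: [[-0.99, 0.138, 0.0], [0.138, 0.99, -0.0], [-0.0, -0.0, -1.0]]
ft_force: [-0.2, 0.3, -0.0]
width: 0.6
t 13.13 C [-338.8 -169. ] z 244.2 tool-y ang in C -179.83 tilt [ 0. -0.] F [-0.2  0.3 -0. ] w 0.6 j [13.  3. -5. 82. -0. 21.]
to go [21.  -3.7 14.2]
petri [0.38112691 0.06111881 0.014     ] [-277.  -253.7] car [-518.  -212.7]
```

View pics/w6.png

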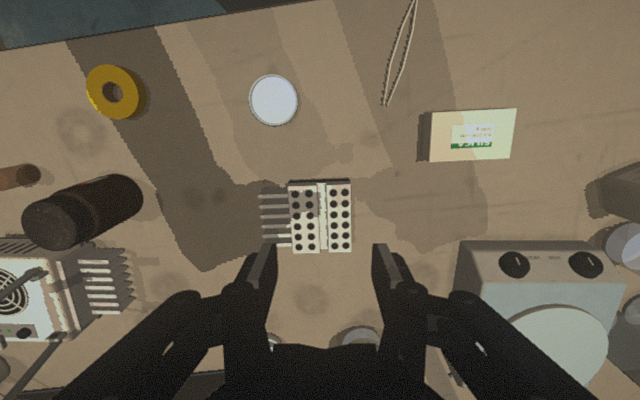

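The view shows the block's top at (288–352, 183–252) with its fins to the left, the petri dish at (273,99), and the clip up at lower left. Next I'll work out the block's pose.

Run:
```python
from h import *
rep()
im=cv2.imread('pics/w6_raw.png');m=ctrl.camera_model('wrist')
h=cv2.cvtColor(im,cv2.COLOR_BGR2HSV);k=((h[...,2]>150)&(h[...,1]<70)).astype(np.uint8)
k[:175]=0;k[262:]=0;k[:,:284]=0;k[:,358:]=0
k=cv2.morphologyEx(k,cv2.MORPH_CLOSE,np.ones((9,9)));k=cv2.morphologyEx(k,cv2.MORPH_OPEN,np.ones((13,13)))
y,x=np.nonzero(k);print(x.min(),x.max(),y.min(),y.max())
W=np.array([plane(m,u,v,.036)[:2] for u,v in zip(x,y)]);C=np.array([toC(p) for p in W],np.float32)
r=cv2.minAreaRect(C);print(r)
B=np.array([toC(plane(m,*p,.036)) for p in((288,181),(350,179),(353,250),(292,254))]);print(B.tolist(),B.mean(0))
T=ctrl.camera_model('top')
c=lambda u,v:((u+.5)/3.6+275-.5,(v+.5)/3.6+125-.5)
B=np.array([toC(plane(T,*c(*p),.036)) for p in((47,229),(158,242),(143,370),(33,360))]);print(B.tolist(),B.mean(0))
cv2.imwrite('pics/c6.png',cv2.resize(im[160:270,250:370],None,fx=5,fy=5,interpolation=2))
```

```text
t 13.18 C [-338.5 -168.8] z 244.1 tool-y ang in C -179.88 tilt [ 0. -0.] F [ 0.1 -0.6  0.2] w 0.598 j [13.  3. -5. 82. -0. 21.]
284 351 185 260
((-330.425537109375, -96.58799743652344), (91.25428009033203, 107.0031509399414), 0.17310243844985962)
[[-293.6, -155.2], [-371.5, -158.0], [-378.6, -58.6], [-295.4, -52.3]] [-334.775 -106.025]
[[-379.0, -59.3], [-295.6, -55.4], [-290.4, -152.0], [-371.5, -158.1]] [-334.125 -106.2  ]
```

```bash
python3 -m pendant '[[0,0,0,12,-4,15,0.6],[0,0,0,9,-3,35,0.6],[0,0,0,0,0,38,0.6],[0,0,0,0,0,38,0.6],[0,0,0,0,0,38,0.6],[0,0,0,0,0,35,0.6],[0,0,0,0,0,20,0.6],[0,0,0,0,0,10,0.6],[0,0,0,0,0,5,0.6],[0,0,0,0,0,0,0.6],[0,0,0,0,0,0,0.6]]'
python3 -c "from h import *;rep(-331,-61,8)"
```

```text
t: 14.1
tool_pos: [0.4529, 0.1065, 0.0113]
eef_rot: [[-0.99, 0.139, 0.002], [0.139, 0.99, 0.0], [-0.002, 0.001, -1.0]]
ft_force: [0.9, 0.6, 0.6]
width: 0.595
t 14.1 C [-332.1 -189.1] z 11.3 tool-y ang in C -179.87 tilt [0.002 0.   ] F [0.9 0.6 0.6] w 0.595 j [ 13.   7. -32.  52.  -0.  21.]
to go [-128.1   -1.4    3.5]
```

```bash
python3 -m pendant '[[0,0,0,-5,0,3,0.6],[0,0,0,-5,0,0,0.6],[0,0,0,-6,0,0,0.6],[0,0,0,-8,0,0,0.6],[0,0,0,-10,0,0,0.6],[0,0,0,-12,0,0,0.6],[0,0,0,-12,0,0,0.6],[0,0,0,-12,0,0,0.6],[0,0,0,-12,0,0,0.6],[0,0,0,-12,0,0,0.6],[0,0,0,-10,0,0,0.6],[0,0,0,-7,0,0,0.6]]'
python3 -m pendant '[[0,0,0,-5,0,0,0.6],[0,0,0,-3,0,0,0.6],[0,0,0,-2,0,0,0.6],[0,0,0,-1,0,0,0.6],[0,0,0,0,0,0,0.6],[0,0,0,0,0,0,0.6]]'
python3 -c "from h import *;rep(-331,-61,8)"
```

```text
t: 15.1
tool_pos: [0.5631, 0.0911, 0.0068]
eef_rot: [[-0.99, 0.138, 0.0], [0.138, 0.99, -0.0], [-0.0, -0.0, -1.0]]
ft_force: [-3.8, -0.2, 3.2]
width: 0.601
t: 15.6
tool_pos: [0.5726, 0.0898, 0.0071]
eef_rot: [[-0.99, 0.138, 0.001], [0.138, 0.99, -0.0], [-0.001, -0.0, -1.0]]
ft_force: [-0.9, 0.1, -0.1]
width: 0.601
t 15.6 C [-332.4  -68.2] z 7.1 tool-y ang in C -179.83 tilt [ 0.001 -0.   ] F [-0.9  0.1 -0.1] w 0.601 j [  9.  18. -17.  54.  -0.  17.]
to go [-7.2 -1.4 -0.9]
```

```bash
python3 -m pendant '[[0,0,0,8,0,0,0.6],[0,0,0,17,0,-5,0.6],[0,0,0,0,0,-25,0.6],[0,0,0,0,0,-38,0.6],[0,0,0,0,0,-38,0.6],[0,0,0,0,0,-38,0.6],[0,0,0,0,0,-35,0.6],[0,0,0,0,0,-30,0.6],[0,0,0,0,0,-21,0.6]]' >/dev/null
python3 -m pendant '[[0,0,0.12,0,11,0,0.6],[0,0,0.12,0,11,0,0.6],[0,0,0.12,0,11,0,0.6],[0,0,0.12,0,11,0,0.6],[0,0,0.12,0,11,0,0.6],[0,0,0.12,0,11,0,0.6],[0,0,0.12,0,11,0,0.6],[0,0,0.12,0,11,0,0.6],[0,0,0.12,0,11,0,0.6],[0,0,0.12,0,11,0,0.6],[0,0,0.12,0,11,0,0.6],[0,0,0.12,0,11,0,0.6]]' >/dev/null
python3 -m pendant '[[0,0,0.066,0,11,0,0.6],[0,0,0.066,0,0,0,0.6],[0,0,0,0,0,0,0.6],[0,0,0,0,0,0,0.6],[0,0,0,0,0,0,0.6]]'
python3 - <<'E'
from h import *
rep(-430,0,8)
im,m=w('wrist','w7');np.save('m7.npy',m,allow_pickle=True)
print([proj(m,np.r_[O+CX*x/1e3+CY*y/1e3,.036]) for x,y in((-372,-55),(-372,41),(-292,41),(-292,-55))])
t,_=w('top','t7')
a=cv2.resize(im[130:330,220:420],None,fx=3,fy=3,interpolation=2)
b=cv2.resize(t[130:250,280:490],None,fx=3.5,fy=3.5,interpolation=2)
cv2.imwrite('pics/c7.png',a);cv2.imwrite('pics/c8.png',b)
E
```

```text
t: 17.77
tool_pos: [0.645, 0.1777, 0.2374]
eef_rot: [[0.137, 0.991, 0.0], [0.991, -0.137, 0.0], [0.0, 0.0, -1.0]]
ft_force: [0.1, 0.3, 0.3]
width: 0.601
t 17.77 C [-429.6   -8.9] z 237.4 tool-y ang in C 90.2 tilt [0. 0.] F [0.1 0.3 0.3] w 0.601 j [ 15.  24.  20.  86.  -0. 113.]
to go [  0.3   8.8 229.5]
[array([286.22290675, 217.59770355]), array([360.87222663, 217.83538744]), array([358.36872885, 272.11218546]), array([288.3848887 , 271.90797111])]
```

View pics/c7.png

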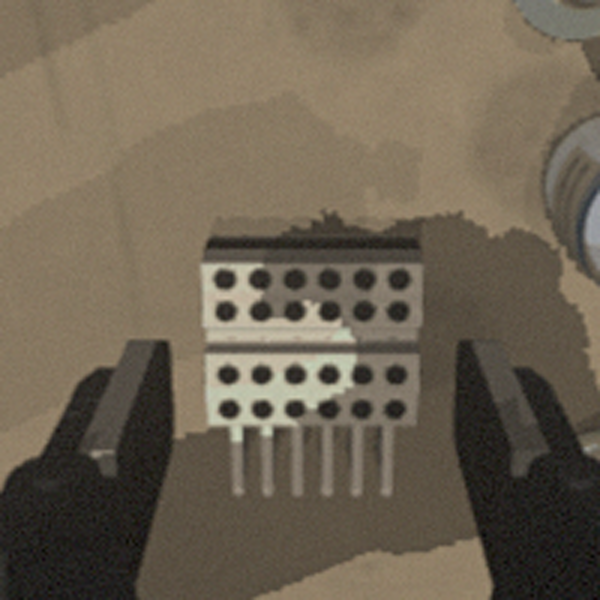

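The wrist crop shows the block square with the chiller. Its rear top corners are at px (287,217.5) and (360.5,217.5), which gives a centre of about C (-332,-7). Lowering behind it and pushing with a small +y drift.

```bash
python3 -m pendant '[[0,0,0,0,1,20,0.6],[0,0,0,0,1,38,0.6],[0,0,0,0,0,38,0.6],[0,0,0,0,0,38,0.6],[0,0,0,0,0,38,0.6],[0,0,0,0,0,30,0.6],[0,0,0,0,0,18,0.6],[0,0,0,0,0,7,0.6],[0,0,0,0,0,3,0.6],[0,0,0,0,0,0,0.6],[0,0,0,0,0,0,0.6]]'
python3 -c "from h import *;rep(-383,-7,7)"
```

```text
t: 18.78
tool_pos: [0.6485, 0.1777, 0.009]
eef_rot: [[0.139, 0.99, 0.003], [0.99, -0.139, 0.001], [0.001, 0.003, -1.0]]
ft_force: [0.5, 0.1, 0.4]
width: 0.603
t 18.78 C [-430.1   -5.5] z 9.0 tool-y ang in C 90.12 tilt [0.003 0.001] F [0.5 0.1 0.4] w 0.603 j [ 15.  27.  -4.  59.  -0. 113.]
to go [-47.1  -1.6   1.9]
```

```bash
python3 -m pendant '[[0,0,0,-15,0,1,0.6],[0,0,0,-15,-1,1,0.6],[0,0,0,-7,0,0,0.6],[0,0,0,-5,0,0,0.6],[0,0,0,-5,0,0,0.6],[0,0,0,-5,0,0,0.6],[0,0,0,-7,0.4,0,0.6],[0,0,0,-9,0.5,0,0.6],[0,0,0,-11,0.7,0,0.6],[0,0,0,-11,0.7,0,0.6],[0,0,0,-11,0.7,0,0.6],[0,0,0,-11,0.7,0,0.6]]'
python3 -m pendant '[[0,0,0,-11,0.7,0,0.6],[0,0,0,-11,0.7,0,0.6],[0,0,0,-11,0.7,0,0.6],[0,0,0,-11,0.7,0,0.6],[0,0,0,-11,0.7,0,0.6],[0,0,0,-7,0.5,0,0.6],[0,0,0,-4,0,0,0.6],[0,0,0,-2,0,0,0.6],[0,0,0,-1,0,0,0.6],[0,0,0,0,0,0,0.6],[0,0,0,0,0,0,0.6]]'
python3 - <<'E'
from h import *
rep(-205,0,7)
im,m=w('wrist','w8');t,_=w('top','t8')
a=cv2.resize(im[60:400,140:500],(430,400),interpolation=2);b=cv2.resize(t[140:240,330:480],None,fx=4,fy=4,interpolation=2)
c=np.zeros((560,790,3),np.uint8);c[:400,:0]=0
c=np.zeros((600,600,3),np.uint8);c[:400]=b[:400,:600];c[400:,:355]=cv2.resize(im,(355,200))
cv2.imwrite('pics/c9.png',c)
E
```

```text
t: 19.78
tool_pos: [0.6343, 0.0649, 0.0051]
eef_rot: [[0.139, 0.99, -0.0], [0.99, -0.139, 0.0], [0.0, -0.0, -1.0]]
ft_force: [0.4, 2.7, 2.5]
width: 0.598
t: 20.7
tool_pos: [0.6285, -0.0031, 0.0047]
eef_rot: [[0.139, 0.99, -0.001], [0.99, -0.139, -0.001], [-0.001, -0.001, -1.0]]
ft_force: [0.4, -0.6, 0.2]
width: 0.602
t 20.7 C [-2.483e+02  2.000e-01] z 4.7 tool-y ang in C 90.11 tilt [-0.001 -0.001] F [ 0.4 -0.6  0.2] w 0.602 j [ -0.  23. -10.  56.  -0.  98.]
to go [-43.3  -0.3  -2.2]
```

View pics/c9.png

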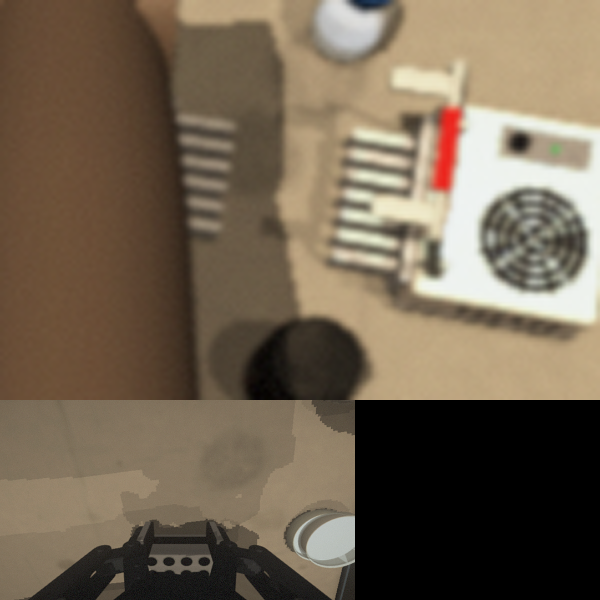

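The top crop shows the block's six fins pointing at the chiller's seven, with the clip up. Next I'll compare cross-profiles of the two fin rows for lateral fit and yaw.

```bash
cat > fins.py <<'E'
from h import *
from scipy.signal import find_peaks
import sys
def prof(im,m,x,z,y0=-60,y1=60):
    ys=np.arange(y0,y1,.25)
    px=np.array([proj(m,np.r_[O+CX*x/1e3+CY*y/1e3,z]) for y in ys],np.float32)
    g=cv2.cvtColor(im,cv2.COLOR_BGR2GRAY).astype(np.float32)
    v=cv2.remap(g,px[:,:1],px[:,1:],cv2.INTER_CUBIC)[:,0]
    v=np.convolve(v,np.ones(15)/15,'same')
    p,_=find_peaks(v,prominence=4,distance=36);return np.round(ys[p],1),np.round(v[p])
if __name__=='__main__':
    im=cv2.imread(sys.argv[1]);T=ctrl.camera_model('top')
    for x in map(float,sys.argv[2].split(',')):print('blk',x,*prof(im,T,x,.033))
    for x in(-38,-34,-30,-26,-22):print('chl',x,*prof(im,T,x,.036))
E
python3 fins.py pics/t8_raw.png=-1 0 2>/dev/null; python3 fins.py pics/t8_raw.png -140,-136,-132,-128,-124,-120
```

```text
blk -140.0 [-37.  -23.5  -9.2   4.2  18.2  32.8] [ 88. 121. 130. 127. 126. 129.]
blk -136.0 [-52.2 -37.5 -23.5  -9.5   4.   18.   32.5] [ 71. 128. 132. 130. 132. 130. 136.]
blk -132.0 [-55.  -37.5 -23.5  -9.5   4.2  18.2  32.8] [ 90. 136. 133. 131. 134. 131. 137.]
blk -128.0 [-57.2 -37.5 -23.5  -9.5   4.5  18.2  32.8  58. ] [ 95. 133. 133. 131. 134. 129. 133.  94.]
blk -124.0 [-54.2 -37.8 -23.5  -9.5   4.2  18.2  32.8  58. ] [ 93. 132. 131. 129. 135. 130. 127.  95.]
blk -120.0 [-56.  -37.5 -23.8  -9.5   4.5  18.2  32.5  58. ] [ 93. 121. 115. 115. 117. 115. 108.  94.]
chl -38 [-58.2 -43.8 -29.8 -15.8  -1.5  12.5  26.5  41.5  58. ] [159. 202. 213. 210. 202. 189. 197. 212. 157.]
chl -34 [-58.2 -43.8 -29.8 -15.8  -1.8  12.2  26.2  40.8  58. ] [153. 204. 222. 222. 219. 210. 214. 227. 161.]
chl -30 [-58.2 -43.2 -29.8 -15.8  -1.8  12.2  26.5  40.8  58. ] [150. 194. 225. 225. 225. 225. 215. 229. 165.]
chl -26 [-58.2 -43.  -29.5 -15.5  -1.5  12.5  26.5  41.   58. ] [149. 197. 220. 217. 217. 220. 210. 226. 165.]
chl -22 [-58.2 -43.5 -29.8 -15.5  -2.8  12.2  26.2  40.8  57.8] [142. 202. 217. 214. 206. 217. 205. 224. 167.]
```

Block fins are centred at -2.55 and chiller fins at -1.56, and the yaw matches. I'll add about +1 mm of drift, then recheck just before entry.

```bash
python3 -m pendant '[[0,0,0,-3,0,0,0.6],[0,0,0,-6,0.2,0,0.6],[0,0,0,-9,0.2,0,0.6],[0,0,0,-10,0.2,0,0.6],[0,0,0,-10,0.2,0,0.6],[0,0,0,-9,0.2,0,0.6],[0,0,0,-6,0.1,0,0.6],[0,0,0,-4,0,0,0.6],[0,0,0,-2,0,0,0.6],[0,0,0,-1,0,0,0.6],[0,0,0,0,0,0,0.6],[0,0,0,0,0,0,0.6]]'
python3 - <<'E'
from h import *
rep(-133,0,7);w('top','t9')
E
python3 fins.py pics/t9_raw.png -84,-78,-72,-66,-63,-60
```

```text
t: 21.8
tool_pos: [0.6217, -0.0625, 0.0053]
eef_rot: [[0.139, 0.99, 0.0], [0.99, -0.139, -0.001], [-0.001, 0.0, -1.0]]
ft_force: [-0.5, -0.5, -0.0]
width: 0.599
t 21.8 C [-188.5    1.9] z 5.3 tool-y ang in C 90.11 tilt [ 0.    -0.001] F [-0.5 -0.5 -0. ] w 0.599 j [ -6.  23. -11.  56.  -0.  92.]
to go [-55.5  -2.   -1.7]
blk -84.0 [-50.5  35.2  58. ] [62. 53. 65.]
blk -78.0 [-50.5   5.8  20.2  33.8  58. ] [ 57.  52.  82. 121.  75.]
blk -72.0 [-37.5  -8.    5.8  20.   34.   58. ] [ 47.  89. 117. 125. 133.  79.]
blk -66.0 [-57.2 -36.8 -21.   -8.    5.8  20.   34.2  58. ] [ 54. 105.  97. 129. 129. 126. 136.  78.]
blk -63.0 [-56.8 -36.5 -21.5  -8.2   6.   19.8  34.   58. ] [ 76. 129. 101. 128. 130. 123. 139.  72.]
blk -60.0 [-57.2 -36.2 -21.8  -8.2   6.   20.   34.   58. ] [ 88. 116.  89. 109. 115. 104. 118.  63.]
chl -38 [-58.2 -44.5 -29.8 -15.5  -2.   12.   26.2  41.5  58. ] [ 83. 113. 129. 135. 134.  98. 110. 120.  81.]
chl -34 [-58.2 -44.  -29.8 -15.8  -1.8  12.   26.2  40.5  58. ] [ 78. 106. 136. 183. 202. 145. 138. 170. 107.]
chl -30 [-58.2 -43.  -29.5 -15.8  -1.8  12.2  26.5  40.5  58. ] [ 75. 113. 173. 219. 221. 209. 190. 218. 152.]
chl -26 [-58.2 -43.  -29.5 -15.5  -1.5  12.5  26.5  41.   58. ] [ 79. 177. 210. 215. 214. 217. 207. 223. 164.]
chl -22 [-58.2 -43.5 -29.8 -15.5  -2.8  12.2  26.5  40.8  58. ] [116. 199. 214. 210. 204. 213. 202. 221. 165.]
```

```bash
python3 -m pendant '[[0,0,0,-3,0,0,0.6],[0,0,0,-5,-0.2,0,0.6],[0,0,0,-5,-0.2,0,0.6],[0,0,0,-5,-0.1,0,0.6],[0,0,0,-5,0,0,0.6],[0,0,0,-4,0,0,0.6],[0,0,0,-4,0,0,0.6]]'
python3 -m pendant '[[0,0,0,-4,0,0,0.6],[0,0,0,-4,0,0,0.6],[0,0,0,-4,0,0,0.6],[0,0,0,-3,0,0,0.6],[0,0,0,-2,0,0,0.6],[0,0,0,-2,0,0,0.6]]'
python3 -c "from h import *;rep(-133,0,7)"
```

```text
t: 22.43
tool_pos: [0.6168, -0.0935, 0.0053]
eef_rot: [[0.139, 0.99, 0.0], [0.99, -0.139, 0.0], [0.0, 0.0, -1.0]]
ft_force: [0.5, 3.8, 2.0]
width: 0.6
t: 22.93
tool_pos: [0.6142, -0.112, 0.0052]
eef_rot: [[0.139, 0.99, 0.0], [0.99, -0.139, 0.0], [0.0, 0.0, -1.0]]
ft_force: [0.6, 3.4, 2.6]
width: 0.603
t 22.93 C [-138.5    1.4] z 5.2 tool-y ang in C 90.1 tilt [0. 0.] F [0.6 3.4 2.6] w 0.603 j [-10.  23. -11.  56.   0.  88.]
to go [-5.5 -1.4 -1.8]
```

```bash
python3 -m pendant '[[0,0,0,-2,0,0,0.6],[0,0,0,-2,0,0,0.6],[0,0,0,-1,0,0,0.6],[0,0,0,0,0,0,0.6]]'|grep -E "pos|force"
python3 -m pendant '[[0,0,0,-1,0,0,0.6],[0,0,0,-1,0,0,0.6],[0,0,0,0,0,0,0.6]]'|grep -E "pos|force"
python3 -c "from h import *;rep(-133,0,7)"
```

```text
tool_pos: [0.6133, -0.1171, 0.005]
ft_force: [0.3, 2.7, 1.1]
tool_pos: [0.6132, -0.1183, 0.005]
ft_force: [0.8, 4.8, 2.9]
t 23.52 C [-132.1    1.2] z 5.0 tool-y ang in C 90.11 tilt [0.    0.001] F [0.8 4.8 2.9] w 0.603 j [-11.  23. -11.  56.   0.  87.]
to go [ 0.9 -1.2 -2. ]
```

```bash
python3 -m pendant '[[0,0,0,-1,0,0,0.6],[0,0,0,-1,0,0,0.6],[0,0,0,0,0,0,0.6]]'|grep -E "pos|force"
python3 -m pendant '[[0,0,0,-1,0,0,0.6],[0,0,0,-1,0,0,0.6],[0,0,0,0,0,0,0.6]]'|grep -E "pos|force"
python3 -c "from h import *;rep(-133,0,7)"
```

```text
tool_pos: [0.6132, -0.1184, 0.005]
ft_force: [2.6, 11.9, 2.2]
tool_pos: [0.6134, -0.1185, 0.0051]
ft_force: [3.9, 18.5, 2.0]
t 24.02 C [-132.     1.5] z 5.1 tool-y ang in C 90.2 tilt [0.002 0.009] F [ 3.9 18.5  2. ] w 0.601 j [-11.  23. -11.  56.   1.  87.]
to go [ 1.  -1.5 -1.9]
```

Motion stopped at tool x = -132 and the force rose without further travel, so the block is at the hard stop. Backing off and going to the bar.

```bash
python3 -m pendant '[[0,0,0,8,0,0,0.6],[0,0,0,16,0,0,0.6],[0,0,0,0,0,-25,0.6],[0,0,0,0,0,-38,0.6],[0,0,0,0,0,-38,0.6],[0,0,0,0,0,-38,0.6],[0,0,0,0,0,-38,0.6],[0,0,0,0,0,-35,0.6],[0,0,0,0,0,-20,0.6]]' >/dev/null
python3 - <<'E'
from h import *
rep()
im,m=w('top','t10');cv2.imwrite('pics/c10.png',cv2.resize(im[130:250,350:500],None,fx=4,fy=4,interpolation=2))
E
python3 -m pendant '[[0,0,-0.12,-9,-9,0,0.6],[0,0,-0.12,-9,-9,0,0.6],[0,0,-0.12,-9,-9,0,0.6],[0,0,-0.12,-9,-9,0,0.6],[0,0,-0.12,-9,-9,0,0.6],[0,0,-0.12,-9,-9,0,0.6],[0,0,-0.12,-9,-9,0,0.6],[0,0,-0.12,-9,-9,0,0.6],[0,0,-0.12,-9,-9,0,0.6],[0,0,-0.12,-9,-9,0,0.6],[0,0,-0.12,-9,-9,0,0.6],[0,0,-0.12,-9,-9,0,0.6]]' >/dev/null
python3 -m pendant '[[0,0,-0.066,-4,-4,0,0.6],[0,0,-0.066,0,0,0,0.6],[0,0,0,0,0,0,0.6],[0,0,0,0,0,0,0.6]]' >/dev/null
python3 - <<'E'
from h import *
rep(-5,1,167)
im,m=w('wrist','w10');r=redbar(im);print(r,toC(plane(m,*r[0],.186)))
E
```

```text
t 24.77 C [-150.7    1.8] z 241.4 tool-y ang in C 90.07 tilt [ 0.004 -0.003] F [ 1.3 -0.2  0.5] w 0.599 j [-9. 18. 13. 84. -0. 89.]
t 26.15 C [ -7.7 -12.9] z 236.3 tool-y ang in C -179.97 tilt [-0.002 -0.001] F [ 0.4 -0.2 -0.9] w 0.6 j [-22.  19.  13.  84.  -0. -14.]
to go [-14.   -2.7  69.3]
((321.4999694824219, 233.0), (14.999998092651367, 63.99999237060547), 0.0) [-6.7 -0.5]
```

View pics/w10_raw.png

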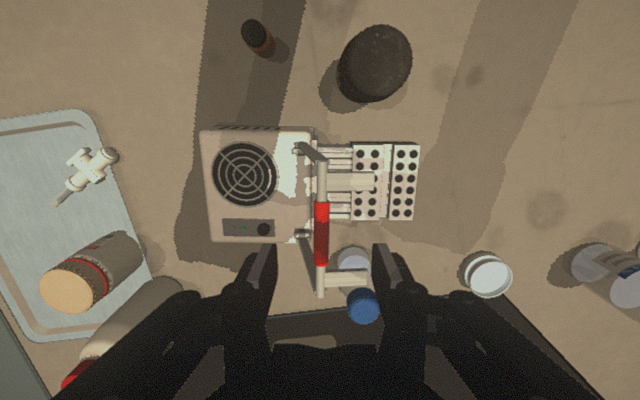

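The wrist view shows the block's fins meshed with the chiller's (rear edge at px ~418), the bar at (321,233), and the vial, jar and bottle standing. Now to pinch the bar.

```bash
python3 -m pendant '[[0,0,0,-6,0,8,0.6],[0,0,0,-7,-1,16,0.6],[0,0,0,0,-1,18,0.6],[0,0,0,0,0,15,0.6],[0,0,0,0,0,9,0.6],[0,0,0,0,0,3,0.6],[0,0,0,0,0,0,0.6],[0,0,0,0,0,0,0.6]]' >/dev/null
python3 - <<'E'
from h import *
im=cv2.imread('pics/w10_raw.png')
rep(-5.5,1,167)
E
python3 -m pendant '[[0,0,0,0,0,0,0],[0,0,0,0,0,0,0],[0,0,0,0,0,0,0],[0,0,0,0,0,0,0],[0,0,0,0,0,0,0]]' 40
python3 -c "from h import *;rep(-5.5,1,167)"
```

```text
t 26.87 C [-6.4  0.7] z 168.7 tool-y ang in C -179.83 tilt [ 0.001 -0.   ] F [ 0.2  0.4 -0.8] w 0.598 j [-22.  20.   7.  76.  -0. -14.]
to go [-0.3 -0.9  1.7]
t: 27.28
tool_pos: [0.595, -0.2429, 0.169]
eef_rot: [[-0.99, 0.138, 0.001], [0.138, 0.99, -0.0], [-0.001, -0.0, -1.0]]
ft_force: [-0.5, -0.1, 3.2]
width: 0.121
t 27.28 C [-6.2  0.8] z 169.0 tool-y ang in C -179.85 tilt [ 0.001 -0.   ] F [-0.5 -0.1  3.2] w 0.121 j [-22.  20.   7.  76.   0. -14.]
to go [-0.2 -0.7  2. ]
```

```bash
python3 -m pendant '[[0,0,0,0,6.9,1.8,0],[0,0,0,0,10.1,3.4,0],[0,0,0,0,11.3,5.4,0],[0,0,0,0,11.9,7.7,0],[0,0,0,0,10.7,9.4,0],[0,0,0,0,9.4,10.7,0],[0,0,0,0,7.7,11.9,0],[0,0,0,0,6,12.9,0]]'
python3 -m pendant '[[0,0,0,0,4.2,13.7,0],[0,0,0,0,2.2,14,0],[0,0,0,0,0.3,8,0],[0,0,0,0,-0.1,4.5,0],[0,0,0,0,-0.2,4,0],[0,0,0,0,-0.2,3.4,0],[0,0,0,0,0,0,0],[0,0,0,0,0,0,0]]'
python3 -c "from h import *;rep(-85,0,51)"
```

```text
t: 27.95
tool_pos: [0.6063, -0.1698, 0.104]
eef_rot: [[-0.99, 0.138, 0.002], [0.138, 0.99, -0.005], [-0.003, -0.004, -1.0]]
ft_force: [7.2, -12.4, -1.1]
width: 0.118
t: 28.62
tool_pos: [0.6084, -0.1666, 0.0637]
eef_rot: [[-0.99, 0.14, 0.009], [0.14, 0.99, -0.01], [-0.01, -0.008, -1.0]]
ft_force: [-6.4, -12.9, 36.0]
width: 0.119
t 28.62 C [-83.6   3.3] z 63.7 tool-y ang in C -179.93 tilt [ 0.009 -0.01 ] F [ -6.4 -12.9  36. ] w 0.119 j [-15.  21.  -6.  62.  -0.  -7.]
to go [ 3.4  1.5 12.6]
```

It stopped about 9 mm high with 36 N, so either the tongues landed on the block or the bar slipped in the grip. Releasing and measuring the clip's height and the block's rear edge.

```bash
python3 -m pendant '[[0,0,0,0,0,-4,0],[0,0,0,0,0,-4,0.2],[0,0,0,0,0,0,0.4],[0,0,0,0,0,0,0.6],[0,0,0,0,0,-10,0.6],[0,0,0,0,0,-30,0.6],[0,0,0,0,0,-35,0.6],[0,0,0,0,0,-35,0.6],[0,0,0,0,0,-15,0.6],[0,0,0,0,0,0,0.6],[0,0,0,0,0,0,0.6]]'
cat > edge.py <<'E'
from h import *
def xprof(im,m,z,y,x0,x1):
    xs=np.arange(x0,x1,.5)
    px=np.array([proj(m,np.r_[O+CX*x/1e3+CY*y/1e3,z]) for x in xs],np.float32)
    g=cv2.cvtColor(im,cv2.COLOR_BGR2GRAY).astype(np.float32)
    v=cv2.remap(g,px[:,:1],px[:,1:],cv2.INTER_CUBIC)[:,0];v=np.convolve(v,np.ones(5)/5,'same')
    d=np.gradient(v);d[:6]=d[-6:]=0;return xs[np.argmax(d)],round(d.max(),1)
def circ(m,u,v,r=.102):
    o,d=ray(m,u,v)
    f=lambda t:(lambda p:np.hypot((p[:2]-O)@CX-.016,p[2]-.081)-r)(o+t*d)
    from scipy.optimize import brentq
    ts=np.linspace(.05,1.5,400);F=[f(t) for t in ts]
    for a,b,fa,fb in zip(ts,ts[1:],F,F[1:]):
        if fa*fb<0:
            p=o+brentq(f,a,b)*d;print('  bar cand',toC(p),round(p[2]*1e3,1))
E
python3 - <<'E'
from edge import *
rep(-85,0,54)
V={}
for n in('wrist','top','scene'):
    im,m=w(n,n+'11');V[n]=(im,m);r=redbar(im);
    if n!='wrist':
        k=im.copy();lim=(380,440) if n=='top' else (390,470);k[:,:lim[0]]=0;k[:,lim[1]:]=0
        try:r=redbar(k)
        except Exception as e:print(n,'none');continue
    print(n,r);circ(m,*r[0],.106 if n!='wrist' else .104);V[n+'r']=r
for n,z0 in(('wrist',.036),('top',.036)):
    im,m=V[n]
    for y in(-42,-30,-15,0,15,30,42):print(n,y,xprof(im,m,z0,y,-140,-108),end=' ')
    print()
T=V['top'][1];im=cv2.imread('pics/t10_raw.png')
for y in(-42,-30,-15,0,15,30,42):print('t10',y,xprof(im,T,.036,y,-140,-108),end=' ')
E
```

```text
t: 29.53
tool_pos: [0.606, -0.1627, 0.1908]
eef_rot: [[-0.991, 0.137, 0.001], [0.137, 0.991, 0.0], [-0.001, 0.0, -1.0]]
ft_force: [-0.3, 0.2, -0.5]
width: 0.6
t 29.53 C [-87.1   0.4] z 190.8 tool-y ang in C -179.79 tilt [0.001 0.   ] F [-0.3  0.2 -0.5] w 0.6 j [-15.  19.   7.  78.   0.  -7.]
to go [  0.5  -2.2 136.8]
wrist ((320.5, 193.0), (52.0, 11.0), 90.0)
  bar cand [-84.8  -8.8] 106.7
  bar cand [-84.1   7.3] 52.9
top none
scene ((424.0929260253906, 229.606201171875), (4.421388149261475, 19.284778594970703), 48.8140754699707)
  bar cand [-56.5 -54.6] 158.3
  bar cand [-88.4   6.3] 62.9
wrist -42 (np.float64(-121.0), np.float64(19.1)) wrist -30 (np.float64(-121.5), np.float64(17.9)) wrist -15 (np.float64(-121.0), np.float64(18.9)) wrist 0 (np.float64(-121.0), np.float64(15.3)) wrist 15 (np.float64(-121.5), np.float64(14.0)) wrist 30 (np.float64(-120.5), np.float64(14.4)) wrist 42 (np.float64(-111.5), np.float64(22.8)) 
top -42 (np.float64(-112.0), np.float64(8.9)) top -30 (np.float64(-123.5), np.float64(10.9)) top -15 (np.float64(-123.5), np.float64(10.1)) top 0 (np.float64(-123.0), np.float64(10.8)) top 15 (np.float64(-123.0), np.float64(9.6)) top 30 (np.float64(-123.0), np.float64(8.7)) top 42 (np.float64(-122.5), np.float64(6.3)) 
t10 -42 (np.float64(-132.0), np.float64(0.8)) t10 -30 (np.float64(-137.0), np.float64(0.4)) t10 -15 (np.float64(-136.5), np.float64(0.7)) t10 0 (np.float64(-136.0), np.float64(0.6)) t10 15 (np.float64(-133.0), np.float64(0.5)) t10 30 (np.float64(-137.0), np.float64(0.7)) t10 42 (np.float64(-137.0), np.float64(0.7))
```

The scene view puts the bar at (424.09,229.61) against (424.07,229.44) originally. That means the clip is fully down, and the 36 N came from pressing on its stop. The rear edge at about -122 matches home. One last look.

Run:
```python
import cv2,numpy as np
s=cv2.imread('pics/scene11_raw.png');w=cv2.imread('pics/wrist11_raw.png')
c=np.zeros((600,780,3),np.uint8)
c[:300,:]=cv2.resize(s[170:330,220:636],(780,300),interpolation=2)
c[300:,:480]=cv2.resize(w,(480,300));c[300:,480:]=cv2.resize(w[130:260,280:410],(300,300),interpolation=2)
cv2.imwrite('pics/fin.png',c)
```

```text
(no output)
```

View pics/fin.png

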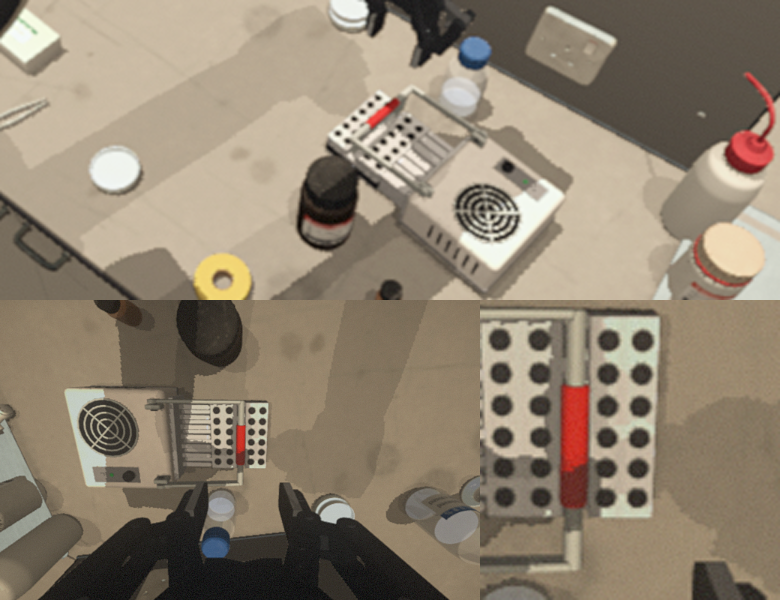

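The final picture shows the bar lying over the groove with the block meshed, and the jar, bottle, dish, carton and vial all standing. Handing in.

```bash
python3 -c "
from station import ctrl
print(ctrl.finish_job(),ctrl.state()['t'])"
```

```text
the job is handed in; nothing more can be done
the job is handed in; nothing more can be done
```

The tube block is coupled to the chiller, and I handed the job in at about 30 s; no verdict was given. I stood the vial upright on the free bench on the chiller's -y side and swung the clip up. Then I pushed the block across and along the bench until its fins were home, and swung the clip down.

**Last checks**
- **Block home:** it stopped moving while the push force rose to about 18 N. Its rear edge measured -121 to -123 mm in the chiller's frame, against -122 expected.
- **Clip down:** in the scene camera the bar is within 0.2 px of where it was before I lifted it, and it lies over the groove.
- **Other items:** the vial, jar, bottle, dish and carton look undisturbed in the last pictures, and the gripper was clear of everything.

**One reading disagreed:** as the clip closed, the gripper stopped about 9 mm higher than when it first gripped the bar, with about 36 N upward on the tool. I think the fingers slid on the bar as it met its stop, because the camera showed the clip fully down. I couldn't see the tongues themselves in the groove.

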